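# Set the air throttle for the carving hammer: shut, then two turns open

## Robot

A 6-joint arm with a two-finger parallel gripper is mounted at the origin on the work surface. World frame = base frame: x ahead of the robot, y to its left, z up, the work surface at z = 0. Lengths are in m, angles in rad, forces in N, time in s.
With the tool pointing down it reaches from about 0.225 to 0.875 m from the base axis. Payload 3.4 kg.
Tool frame: the origin (TCP) lies between the finger pads, 19 mm behind the fingertips; this is the grasp point; z points along the fingers, y is the direction in which the jaws open and shut (so a half turn about z gives the same grasp; the last joint's range is limited). The gripper opens to 85 mm and grips with 20 to 120 N. Pads are 22 mm wide; open, the fingers measure 114 mm over their backs; the gripper's body (76 mm by 85 mm) begins 54 mm behind the grasp point. The pads swing forward as they close: fully open they stand 13 mm farther back than shut.
Start: joints at [1.103, 0.276, 1.505, -0, 1.361, -0.121], TCP at [0.195, 0.541, 0.25] pointing down, gripper open.
Joint ranges: [-2.89, 2.89], [-0.75, 2.08], [0.22, 2.7], [-1.18, 4.32], [0.11, 2.71], [-2.7, 2.7]. Speed limits (rad/s): [2.57, 2.57, 3.14, 3.14, 3.14, 3.14].

## Interface

Orientations are given as a unit quaternion [w, x, y, z].
In Python, from rig import manip gives the robot as it stands. The module is installed in compiled form; this text tells all that it offers.
- The arm moves only by the tool carry_out, never from a script. Its argument "moves" is one flat list of numbers, 5 for each row, row after row: the opening in per cent of the stroke, from 0 (shut) to 100 (fully open), then the shift along the world's x, y, z in cm, then the turn about the world's z in rad. A call has exactly 10 rows; each row shifts and turns the commanded pose from where the row before left it; what a row does not reach is not made up. A row lasts 1/10 s, in which the tool goes at most 50 mm and 8.59 degrees, less where a joint would pass 70% of its speed; a pose out of reach is approached as far as the arm can. A call is refused whole if a number of a shift passes 5 or a number of a turn 0.15, either way. A call with a gripper value outside its range is refused whole. The fingers move at their own pace and stop on an object; "squeeze" is the grip in N (left out, the last holds). Time passes only in rows, so rows that do not move let the fingers close, or fill a call up. It gives the time, the measured TCP pose, the force and the opening at its end, in the units of the state.
- manip.get_state(): the state, without advancing time (a new reading comes with each control period).
- manip.get_image(name): name is "side" or "top"; returns the picture (480x640x3 uint8, red, green, blue); there is no depth.
- manip.camera_info(name): a dict with "fov_y" (degrees; the focal length in pixels is half the picture's height over the tangent of half this angle, whatever the lens; pixels are square), "cx", "cy" (the principal point, pixels), "rvec" (rotation vector, rad) and "tvec" (3), from world to camera coordinates, as OpenCV has them. Camera axes: x right, y down, z forward; pixel columns grow to the right and rows downward; lengths in m; the calibration is good to about 2 mm. A picture is of the moment at which its call begins. camera_info takes no time and is no camera call.
- manip.sign_off(): hands the job in, once; it reports no verdict.
The state is a dict: "clock": time; "qpos": joint angles; "qd": joint speeds; "effort": joint torques, N m; "position": TCP position; "ee_rot": TCP orientation; "contact_force": force on the tool from outside, world axes, zero at the start; "moment": the same for the moment, N m; "width": finger opening in m.
Only numpy, scipy, OpenCV 4.12 (cv2) and the standard library are available. Lean on these libraries where they do the work, as an engineer would, in place of code of your own. Each camera call takes 0.05 s, during which the arm holds its last target. There are 200 camera calls.

## Task

Set the throttle valve in the bench air box for the carving hammer: lift the green hood by its bar handle until it rests back on its stop and leave it open, then turn the red handwheel clockwise until the valve is fully shut on its seat. From the seat, back the wheel off exactly two full turns, and finish still gripping the wheel's black crank handle, so that the setting cannot creep while I lock the gland nut. Leave everything else on the bench where it is.

Things in the scene. Friction and masses are not known exactly. Their poses are not given: they have to be found in the camera images.
- air_box: bench air box, fixed: open grey steel tray 280 x 220 x 60 mm (x, y, z; walls 4 mm) under a green hood, with pipes, gauge and valve inside. Origin: centre of its underside, on the bench. x along the pipe; hood hinged on the +y rim, its bar on the -y side; z up. Low rubber-tipped hood stops behind the +y side. Inside, only the valve's bonnet, stem and wheel rise above the rim
- hood (a joint): hinge of the green hood (deep lid 286 x 226 x 95 mm, about 0.75 kg): 0 = shut, grows as it opens, 1.85 rad (106 degrees) = at rest on its stop, beyond upright. A plain hinge with little friction: let go short of about 0.9 rad it falls shut; past about 1.2 rad it falls over onto the stop and stays. About 3 to 5 N at the bar starts it
- hood_bar (a point): middle of the hood's round bar handle, 12 mm thick, 110 mm long, parallel to the box's x, centre 48 mm off the hood's -y wall (42 mm clear). Shut: 142 mm above the bench, 13 mm below the hood's top, gripped from above, fingers before and behind it. It circles the hinge at 284 mm, up to 344 mm high, and ends on top: a gripper kept pointing down can hold it all the way, the bar turning in the pads
- hood_hinge (a point): middle of the hood's hinge line, which is parallel to the box's x axis, on the tray's +y rim 60 mm above the bench. It does not move
- wheel (a joint): turn of the red handwheel in rad: 0 = valve shut on its seat (solid stop), grows as it opens, anticlockwise seen from above; one turn = 6.283. It starts 0.4 to 1.4 turns open; its thread ends at 4.5 turns. The wheel does not rise and stays where it is left; turning takes about 3 N at the crank handle
- wheel_center (a point): centre of the red three-spoked handwheel (102 mm across, rim 12 mm thick), on its upright axis at mid rim height, 84 mm above the bench; it does not move. The wheel lies level, 24 mm above the tray's rim
- crank_handle: black crank handle upright on the wheel's rim: smooth plastic grip 21 mm thick, 52 mm high, free to spin on its own pin, so a gripper that keeps its direction can carry it round. Origin: centre of its foot, 45 mm from the wheel's axis, 92 mm above the bench, 2 mm above the rim. At wheel 0, and after each full turn, it lies from the wheel's axis towards the box's +x
- crank_grip (a point): the middle of the crank handle, on its pin axis 118 mm above the bench, 28 mm above the top of the wheel's rim: the point to grip it from above. It goes round the wheel's axis at 45 mm
- air_hammer: bystander: pneumatic carving hammer with a flat chisel, aluminium, 38 mm thick, 250 mm long, lying on the bench before the box's bar handle. Origin at its underside below the barrel's middle
- plug_nipple: bystander: small brass and steel plug nipple, 18 mm thick, 50 mm long, lying on the tray's floor in a corner under the hood
- carver_mallet: bystander: round wooden carver's mallet standing on its head, 98 mm across, 234 mm tall; origin at its foot
- pencil_cup: bystander: blue cup with pencils, 80 mm across, about 180 mm tall; origin at its foot
- glue_bottle: bystander: yellow glue bottle, 64 mm across, 180 mm tall; origin at its foot
- gouge: bystander: carving gouge with a wooden handle, 250 mm long, 27 mm thick, lying; origin at its underside below the ferrule
- f_clamp: bystander: red and black F-clamp, about 300 x 130 mm, 25 mm thick, lying; origin at its underside in the middle of its bar

How it is judged:
On the way, in this order (a step that is already met when the one before it is completed fails the run):
1. the hood is open and rests on its stop, free of the robot's fingers (value of joint hood above 1.8 rad and contact force between the fingers and hood below 0.5 N), for 0.2 s.
2. the valve is shut on its seat (wheel within 0.06 rad of the stop) (value of joint wheel below 0.06 rad), for 0.2 s.
3. the wheel is backed off two turns (within 0.25 rad) (value of joint wheel between 12.316 and 12.816 rad), for 0.2 s.
At the end, for the whole second after the job is handed in: The wheel stands still 12.566 rad (two turns) from the shut stop, within 0.25 rad (14 degrees); the gripper holds the crank handle between its pads (over 4 N of finger contact, TCP within 35 mm of the handle's middle); the hood rests on its stop (above 1.80 of 1.85 rad), not touched by the robot (all of step 1 and all of step 3 and velocity of joint wheel between -0.05 and 0.05 rad/s and contact force between the fingers and crank_handle above 4 N and distance between the grasp point and crank_grip below 0.035 m and contact force between the arm and hood below 0.5 N); the arm keeps its last pose, push and grip.
It fails at once if a bystander on the bench or in the tray is shifted by more than 40 mm (distance of any of air_hammer, plug_nipple, carver_mallet, pencil_cup, glue_bottle, gouge, f_clamp from where it was at the start of the episode above 0.04 m).
It also fails if it takes over 72 s, if anything falls off the work surface, if the arm or the gripper's body presses on something with over 40 N, if the wrist force passes 120 N, or if a joint passes its speed limit or range.

## Working session

There is one attempt and no reset: what is moved stays moved. The work goes in short steps, Python scripts to look and compute and a tool call to move; the robot and the scene stay as the last step left them, time stands still between calls to the robot, and variables do not carry over. Pictures are saved under pics/ and viewed, about 8 in all and at most 12, crops included, and the job is handed in when it is done.

Besides the shell and the picture viewer there is one more tool, called after "Emit:" as a command line: name --argument value ..., lists and objects as JSON in quotes. carry_out: Moves the arm, as the interface text tells. Its arguments: {"type":"object","properties":{"moves":{"type":"array","items":{"type":"number"}},"squeeze":{"type":"number"}},"required":["moves"]}

```bash
mkdir -p pics; cat > h.py <<'E'
import numpy as np, cv2
from rig import manip
def cam(n):
    c=manip.camera_info(n); f=240/np.tan(np.radians(c["fov_y"])/2)
    return np.array([[f,0,c["cx"]],[0,f,c["cy"]],[0,0,1]]),cv2.Rodrigues(np.array(c["rvec"],float))[0],np.array(c["tvec"],float)
def onz(n,uv,z):
    K,R,t=cam(n); o=-R.T@t; d=R.T@np.linalg.inv(K)@np.array([uv[0],uv[1],1.]); return o+d*(z-o[2])/d[2]
def proj(n,p):
    K,R,t=cam(n); q=K@(R@np.array(p,float)+t); return q[:2]/q[2]
E
python3 - <<'E'
from h import *
for n in("top","side"):
    i=manip.get_image(n); cv2.imwrite(f"pics/a_{n}.png",i[:,:,::-1]); K,R,t=cam(n); print(n,manip.camera_info(n),-R.T@t)
print(manip.get_state())
E
```

```text
top {'fov_y': 46.98504548418585, 'cx': 328.3360835978308, 'cy': 236.94950649997742, 'rvec': array([ 2.13948807, -2.14070324,  0.12190541]), 'tvec': array([0.01850198, 0.54688792, 1.44861079])} [ 0.34466327 -0.01546969  1.50959261]
side {'fov_y': 49.94176354755221, 'cx': 317.7843725705523, 'cy': 248.393031175665, 'rvec': array([ 2.11813853, -0.64479803,  0.36123611]), 'tvec': array([-0.43719356,  0.27883935,  1.19387377])} [-0.1151339  -0.903342    0.93002236]
{'clock': 0.1, 'qpos': array([ 1.10299323e+00,  2.76547089e-01,  1.50599135e+00, -1.03908622e-05,
        1.36069746e+00, -1.20998216e-01]), 'qd': array([ 1.26893656e-03, -1.62667455e-03, -4.09474920e-03,  3.28333295e-05,
       -3.25436066e-04,  3.40665577e-04]), 'effort': array([ 8.60576547e-04, -4.17697477e+01, -2.46405745e+01, -3.33842800e-04,
        5.71159646e-03,  1.75992886e-05]), 'position': array([0.19525149, 0.54037712, 0.24922349]), 'ee_rot': array([-2.33544285e-04,  1.72533625e-01,  9.85003286e-01, -7.87743397e-04]), 'contact_force': array([-0.33953021,  0.10495548, -0.01299815]), 'moment': array([ 0.01973083, -0.0689394 , -0.00625484]), 'width': 0.085652960866202}
```

View pics/a_top.png

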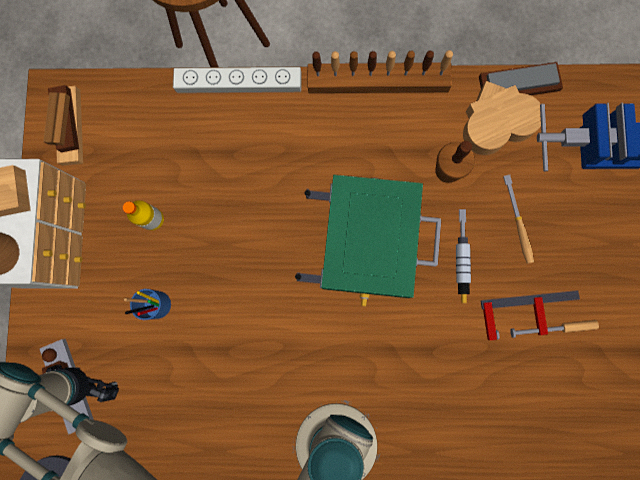

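View pics/a_side.png

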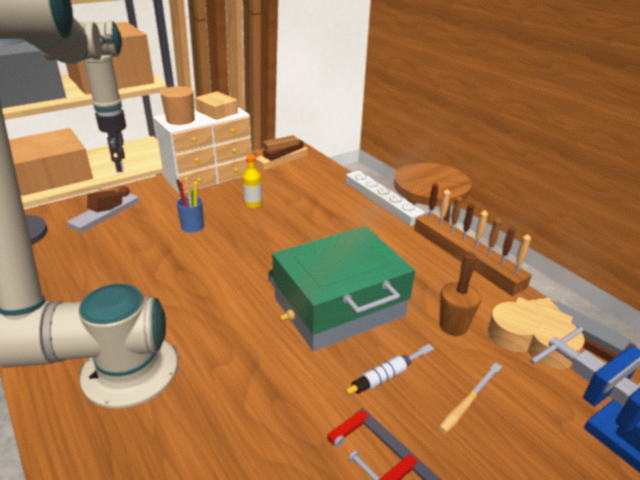

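The top view shows the green hood with corners near (332,175), (423,184), (412,298) and (321,290). The bar runs from about (439,218) to (435,265), with the hinge on the left. The side view agrees: bar on the near right, hammer in front of it.

```bash
python3 - <<'E'
from h import *
i=cv2.imread("pics/a_top.png"); hsv=cv2.cvtColor(i,cv2.COLOR_BGR2HSV)
m=cv2.inRange(hsv,(65,80,40),(95,255,255)); m[:, :290]=0;m[:,450:]=0;m[320:]=0
c=max(cv2.findContours(m,0,2)[0],key=cv2.contourArea); r=cv2.minAreaRect(c); q=cv2.boxPoints(r); P=[onz("top",p,.155) for p in q]
print(q.round(1).tolist(),np.round(P,4).tolist(),[np.linalg.norm(P[k]-P[k-1]).round(4) for k in range(4)])
b=((hsv[:,:,1]<70)&(hsv[:,:,2]>90)).astype(np.uint8); b[:,:418]=0;b[:,446:]=0;b[:205]=0;b[275:]=0
ys,xs=np.nonzero(b); print(len(xs),xs.min(),xs.max(),ys.min(),ys.max())
for v in range(214,270,4):
    w=xs[ys==v]; print(v,w.min() if len(w) else 0,w.max() if len(w) else 0,len(w),end=' | ')
k=(ys>225)&(ys<260)&(xs>430); l=cv2.fitLine(np.c_[xs[k],ys[k]].astype(np.float32),2,0,.01,.01).ravel(); print(l, onz("top",l[2:],.142), onz("top",l[2:]+20*l[:2],.142))
for v in (ys.min(),ys.max()): print(onz("top",(l[2]+(v-l[3])*l[0]/l[1],v),.142))
E
```

```text
[[321.0, 288.20001220703125], [333.0, 173.6999969482422], [424.5, 183.3000030517578], [412.5, 297.79998779296875]] [[0.4044, 0.0334, 0.155], [0.6914, 0.0038, 0.155], [0.6656, -0.225, 0.155], [0.381, -0.1893, 0.155]] [np.float64(0.2239), np.float64(0.2886), np.float64(0.2303), np.float64(0.2868)]
347 418 440 214 265
214 420 420 1 | 218 420 439 20 | 222 437 440 4 | 226 437 440 4 | 230 436 439 4 | 234 436 439 4 | 238 436 439 4 | 242 436 438 3 | 246 435 438 4 | 250 435 438 4 | 254 434 438 5 | 258 434 437 4 | 262 418 437 20 | 266 0 0 0 | [ 8.2805678e-02 -9.9656570e-01  4.3689050e+02  2.4257664e+02] [ 0.51785722 -0.25414894  0.142     ] [ 0.56803593 -0.25955647  0.142     ]
[ 0.589954   -0.26191843  0.142     ]
[ 0.46198462 -0.24812785  0.142     ]
```

Emit:
carry_out --moves '[50,0,-2,4,0,50,1.6,-4,3,0.03,50,1.6,-4,0,0.03,50,1.6,-4,0,0.03,50,1.6,-4,0,0.03,50,1.6,-4,0,0.03,50,1.6,-4,0,0.03,50,1.6,-4,0,0.03,50,1.6,-4,0,0.026,50,1.6,-4,0,0]' --squeeze 30

```text
clock: 1.1
position: [0.3386, 0.161, 0.3184]
ee_rot: [0.0, 0.055, 0.998, 0.0]
contact_force: [0.1, 1.3, -0.8]
width: 0.0425
```

Emit:
carry_out --moves '[50,1.8,-4,0,0,50,1.8,-4,0,0,50,1.8,-4,0,0,50,1.8,-4,0,0,50,1.8,-4,0,0,50,1.8,-4,0,0,50,1.8,-4,0,0,50,1.8,-4,0,0,50,1.8,-4,0,0,50,1.9,-2.5,0,0]'

```text
clock: 2.1
position: [0.5199, -0.2253, 0.3178]
ee_rot: [-0.001, 0.057, 0.998, -0.0]
contact_force: [0.1, 0.5, -0.2]
width: 0.0425
```

Emit:
carry_out --moves '[50,0,0,-3,0,50,0,0,-3,0,50,0,0,-3,0,50,0,0,0,0,50,0,0,0,0,50,0,0,0,0,50,0,0,0,0,50,0,0,0,0,50,0,0,0,0,50,0,0,0,0]'

```text
clock: 3.1
position: [0.5198, -0.2224, 0.2291]
ee_rot: [0.0, 0.055, 0.998, -0.0]
contact_force: [-0.1, -1.4, -0.3]
width: 0.0426
```

Emit:
carry_out --moves '[50,0,-3.2,0,0,50,0,0,-2.5,0,50,0,0,-2.5,0,50,0,0,-2,0,50,0,0,-1.6,0,50,0,0,0,0,0,0,0,0,0,0,0,0,0,0,0,0,0,0,0,0,0,0,0,0]' --squeeze 30

```text
clock: 4.1
position: [0.5207, -0.2519, 0.1438]
ee_rot: [0.001, 0.056, 0.998, 0.002]
contact_force: [3.0, 6.1, 0.5]
width: 0.0106
```

```bash
python3 - <<'E'
from h import *
s=manip.get_state(); print(s["position"],s["width"],s["contact_force"],s["clock"])
a=[]
for n in("top","side"):
    i=manip.get_image(n)[:,:,::-1]; u=proj(n,s["position"]).astype(int); x=min(max(u[0]-100,0),440); y=min(max(u[1]-100,0),280); a.append(cv2.resize(i[y:y+200,x:x+200],(400,400)))
cv2.imwrite("pics/b.png",np.hstack(a))
u=np.array([.111,.9938]); th=np.linspace(0,1.80,31); r=.284; ph=np.radians(163.2)-th
d=np.diff(np.c_[r*np.cos(ph)*u[0],r*np.cos(ph)*u[1],r*np.sin(ph)]*100,axis=0); print(d.round(2).tolist())
E
```

```text
[ 0.52066135 -0.25190768  0.14379567] 0.010552969199193405 [2.97580155 6.06593783 0.47666344] 4.1
[[0.06, 0.54, 1.62], [0.07, 0.63, 1.58], [0.08, 0.73, 1.54], [0.09, 0.82, 1.49], [0.1, 0.9, 1.44], [0.11, 0.99, 1.38], [0.12, 1.07, 1.32], [0.13, 1.15, 1.25], [0.14, 1.22, 1.18], [0.14, 1.29, 1.11], [0.15, 1.35, 1.03], [0.16, 1.41, 0.94], [0.16, 1.46, 0.86], [0.17, 1.51, 0.77], [0.17, 1.55, 0.68], [0.18, 1.59, 0.58], [0.18, 1.62, 0.48], [0.18, 1.65, 0.38], [0.19, 1.67, 0.28], [0.19, 1.68, 0.18], [0.19, 1.69, 0.08], [0.19, 1.69, -0.02], [0.19, 1.69, -0.12], [0.19, 1.68, -0.22], [0.19, 1.66, -0.33], [0.18, 1.64, -0.43], [0.18, 1.61, -0.52], [0.18, 1.58, -0.62], [0.17, 1.54, -0.71], [0.17, 1.49, -0.81]]
```

View pics/b.png

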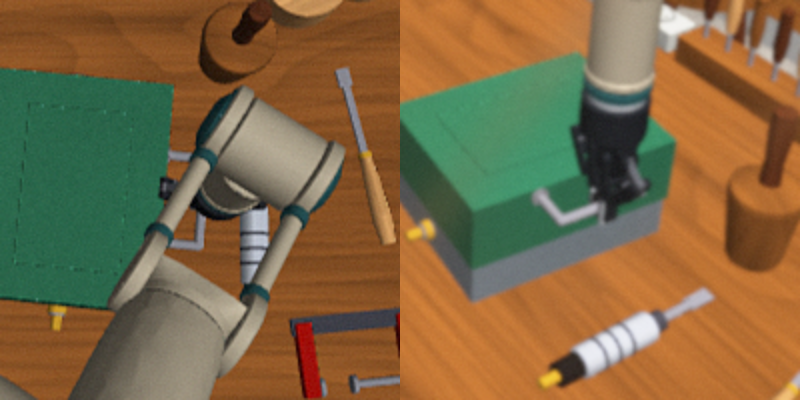

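The crops show the fingers closed on the bar (side crop about (605,205)). The width of about 11 mm matches the 12 mm bar, so I'll lift along the arc.

Emit:
carry_out --moves '[0,0.06,0.54,1.62,0,0,0.07,0.63,1.58,0,0,0.08,0.73,1.54,0,0,0.09,0.82,1.49,0,0,0.1,0.9,1.44,0,0,0.11,0.99,1.38,0,0,0.12,1.07,1.32,0,0,0.13,1.15,1.25,0,0,0.14,1.22,1.18,0,0,0.14,1.29,1.11,0]'

```text
clock: 5.2
position: [0.53, -0.1615, 0.2836]
ee_rot: [0.0, 0.056, 0.998, -0.002]
contact_force: [-0.8, -5.3, 2.1]
width: 0.0109
```

Emit:
carry_out --moves '[0,0.15,1.35,1.03,0,0,0.16,1.41,0.94,0,0,0.16,1.46,0.86,0,0,0.17,1.51,0.77,0,0,0.17,1.55,0.68,0,0,0.18,1.59,0.58,0,0,0.18,1.62,0.48,0,0,0.18,1.65,0.38,0,0,0.19,1.67,0.28,0,0,0.19,1.68,0.18,0]'

```text
clock: 6.2
position: [0.5463, -0.0047, 0.3464]
ee_rot: [0.0, 0.055, 0.998, -0.0]
contact_force: [-1.6, -0.5, 1.1]
width: 0.0106
```

Emit:
carry_out --moves '[0,0.19,1.69,0.08,0,0,0.19,1.69,-0.02,0,0,0.19,1.69,-0.12,0,0,0.19,1.68,-0.22,0,0,0.19,1.66,-0.33,0,0,0.18,1.64,-0.43,0,0,0.18,1.61,-0.52,0,0,0.18,1.58,-0.62,0,0,0.17,1.54,-0.71,0,0,0.17,1.49,-0.81,0]'

```text
clock: 7.2
position: [0.5633, 0.1594, 0.3062]
ee_rot: [-0.002, 0.055, 0.998, 0.001]
contact_force: [-5.2, 1.5, 1.4]
width: 0.0106
```

Next: open, rise clear, move off, then look.

Emit:
carry_out --moves '[0,0.1,0.8,-0.5,0,60,0,0,0,0,60,0,0,0,0,60,0,0,0,0,60,0,0,0,0,60,0,0,3,0,60,0,0,4,0,60,0,0,3,0,60,-4,2,0,0,60,-4,4,0,0]'

```text
clock: 8.2
position: [0.4918, 0.2187, 0.4028]
ee_rot: [0.001, 0.058, 0.998, 0.0]
contact_force: [0.6, 0.9, 0.0]
width: 0.0511
```

Emit:
carry_out --moves '[60,-4,4,0,0,60,-4,4,0,0,60,-4,4,0,0,60,-4,4,0,0,60,0,0,0,0,60,0,0,0,0,60,0,0,0,0,60,0,0,0,0,60,0,0,0,0,60,0,0,0,0]'

```text
clock: 9.2
position: [0.3507, 0.3608, 0.4014]
ee_rot: [-0.0, 0.056, 0.998, -0.0]
contact_force: [0.2, -0.1, -1.1]
width: 0.0514
```

```bash
python3 - <<'E'
from h import *
print(manip.get_state()["position"])
a=[manip.get_image(n)[:,:,::-1] for n in("top","side")]
for n,i in zip("ts",a): cv2.imwrite(f"pics/c_{n}.png",i)
cv2.imwrite("pics/c.png",np.hstack([cv2.resize(a[0][140:340,250:450],(400,400)),cv2.resize(a[1][160:360,240:440],(400,400))]))
E
```

```text
[0.35073301 0.36080629 0.4013628 ]
```

View pics/c.png

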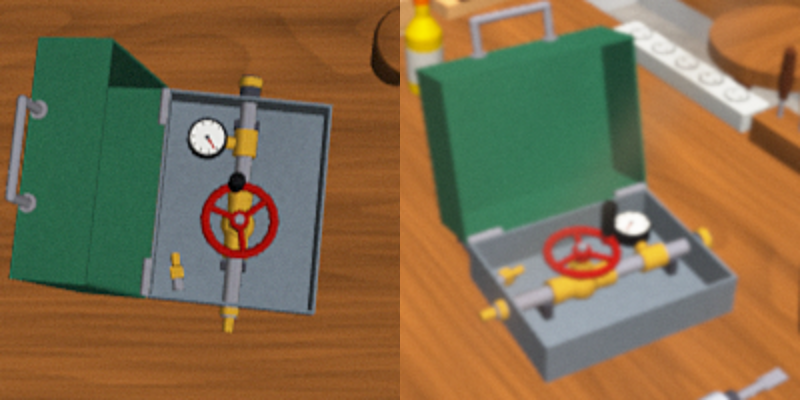

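The hood is open, leaning back past upright with its bar on top. The wheel centre is at about full-image (369,250) in the top view. The crank handle stands on its +x side at about (368,231) in top and (344,268) in side.

```bash
python3 - <<'E'
from h import *
i=cv2.imread("pics/c_top.png".replace("top","t")); hsv=cv2.cvtColor(i,cv2.COLOR_BGR2HSV)
m=cv2.inRange(hsv,(0,150,60),(8,255,255))|cv2.inRange(hsv,(172,150,60),(180,255,255)); w=np.zeros_like(m); w[220:280,340:400]=m[220:280,340:400]
ys,xs=np.nonzero(w); h=cv2.convexHull(np.c_[xs,ys]); e=cv2.fitEllipse(h); print(e)
E0=onz("top",e[0],.084); print("wheel",E0, "dia",np.linalg.norm(onz("top",(e[0][0]+e[1][0]/2,e[0][1]),.087)-onz("top",(e[0][0]-e[1][0]/2,e[0][1]),.087)))
k=(hsv[:,:,2]<60).astype(np.uint8); k[:222]=0;k[245:]=0;k[:,:358]=0;k[:,380:]=0
n,l,s,c=cv2.connectedComponentsWithStats(k); print(s[1:],c[1:])
u=np.array([.9938,-.111]);v=np.array([.111,.9938])
for cc in c[1:]:
  for z in(.118,.144):
    p=onz("top",cc,z); d=(p-E0)[:2]; print(z,p,np.hypot(*d),np.arctan2(d@v,d@u))
j=cv2.imread("pics/c_s.png"); hs=cv2.cvtColor(j,cv2.COLOR_BGR2HSV)
m=cv2.inRange(hs,(0,150,60),(8,255,255))|cv2.inRange(hs,(172,150,60),(180,255,255)); w=np.zeros_like(m); w[260:310,300:362]=m[260:310,300:362]
ys,xs=np.nonzero(w); e=cv2.fitEllipse(cv2.convexHull(np.c_[xs,ys])); print("side wheel",e,onz("side",e[0],.084))
k=(hs[:,:,2]<60).astype(np.uint8); k[:250]=0;k[285:]=0;k[:,:335]=0;k[:,:][:,352:]=0
n,l,s,c=cv2.connectedComponentsWithStats(k); print(s[1:],c[1:]); 
for cc in c[1:]: print(onz("side",cc,.118))
# hood bar check on side: expected at stop
hg=np.array([.548,.016,.06])
ph=np.radians(163.2)-1.85; q=hg+[.284*np.cos(ph)*.111,.284*np.cos(ph)*.9938,.284*np.sin(ph)]; print("bar expected",q,proj("top",q),proj("side",q))
E
```

```text
((369.263427734375, 249.83758544921875), (37.94139099121094, 38.437477111816406), 99.50043487548828)
wheel [ 0.50654985 -0.08909797  0.084     ] dia 0.09807395020093099
[[364 226   9  10  66]] [[367.92424242 230.66666667]]
0.118 [ 0.55177261 -0.08438542  0.118     ] 0.045467641015405375 0.21506422563912742
0.144 [ 0.54790305 -0.08309782  0.144     ] 0.04178623706178059 0.25532102914079535
side wheel ((331.0325622558594, 285.6121520996094), (25.558204650878906, 38.63783645629883), 90.25370788574219) [ 0.50706885 -0.09116671  0.084     ]
[[341 261  11  21  99]] [[344.92929293 270.49494949]]
[ 0.54736086 -0.09401796  0.118     ]
bar expected [0.56507551 0.16887967 0.29872845] [258.24900328 213.12567852] [295.39690165 165.68036182]
```

Emit:
carry_out --moves '[60,2,-4.5,0,0,60,2,-4.5,0,0,60,2,-4.5,0,0,60,2,-4.5,0,0,60,2,-4.5,0,0,60,2,-4.5,0,0,60,2,-4.5,0,0,60,2,-4.5,0,0,60,2,-4.5,0,0,60,1.8,-4.4,0,0]' --squeeze 40

```text
clock: 10.3
position: [0.5485, -0.0899, 0.4015]
ee_rot: [0.0, 0.056, 0.998, 0.0]
contact_force: [0.7, 0.2, 0.0]
width: 0.0513
```

Emit:
carry_out --moves '[60,0,0,-3,0,60,0,0,-3,0,60,0,0,-3,0,60,0,0,-3,0,60,0,0,-3,0,60,0,0,-3,0,60,0,0,-2,0,60,0,0,0,0,60,0,0,0,0,60,0,0,0,0]'

```text
clock: 11.3
position: [0.549, -0.0879, 0.203]
ee_rot: [0.001, 0.055, 0.998, -0.0]
contact_force: [-1.1, -0.4, -0.5]
width: 0.0513
```

```bash
python3 - <<'E'
from h import *
s=manip.get_state(); print(s["position"],s["contact_force"])
i=manip.get_image("side")[:,:,::-1]; cv2.imwrite("pics/d.png",cv2.resize(i[160:360,220:440],(770,700)[:2] if 0 else (660,600)))
E
```

```text
[ 0.54896985 -0.08790221  0.20303991] [-1.0650824  -0.38821895 -0.49423211]
```

View pics/d.png

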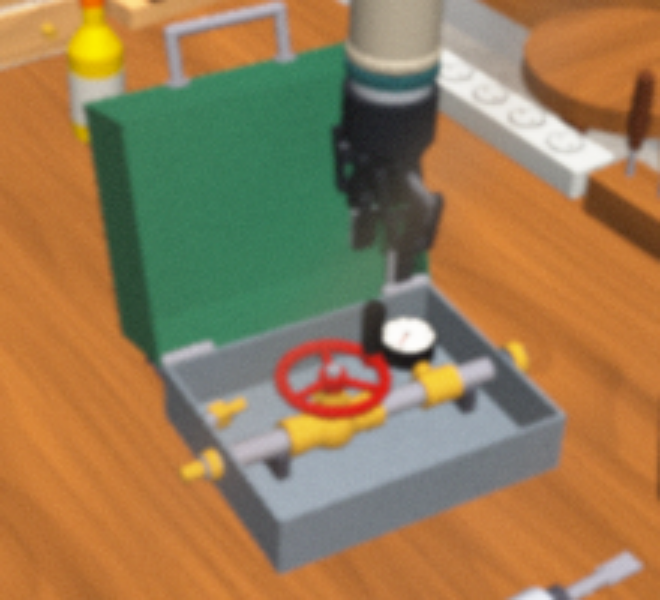

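The gripper is above the handle (handle at crop (373,330), fingers at about (385,240)) and well clear of the hood. I'll descend and grip.

Emit:
carry_out --moves '[60,0,-0.3,-2,0,60,0,0,-2,0,60,0,0,-2,0,60,0,0,-1.5,0,60,0,0,-0.9,0,60,0,0,0,0,0,0,0,0,0,0,0,0,0,0,0,0,0,0,0,0,0,0,0,0]' --squeeze 50

```text
clock: 12.35
position: [0.5493, -0.0904, 0.1191]
ee_rot: [0.002, 0.055, 0.998, 0.0]
contact_force: [0.4, 2.1, 6.9]
width: 0.0196
```

```bash
python3 - <<'E'
from h import *
s=manip.get_state(); print(s["position"],s["contact_force"],s["width"])
a=[]
for n in("top","side"):
    i=manip.get_image(n)[:,:,::-1]; u=proj(n,s["position"]).astype(int); a.append(cv2.resize(i[u[1]-60:u[1]+60,u[0]-60:u[0]+60],(400,400)))
cv2.imwrite("pics/e.png",np.hstack(a))
E
```

```text
[ 0.54931334 -0.09038491  0.11912503] [0.39594476 2.07501467 6.88731986] 0.019596035303879128
```

View pics/e.png

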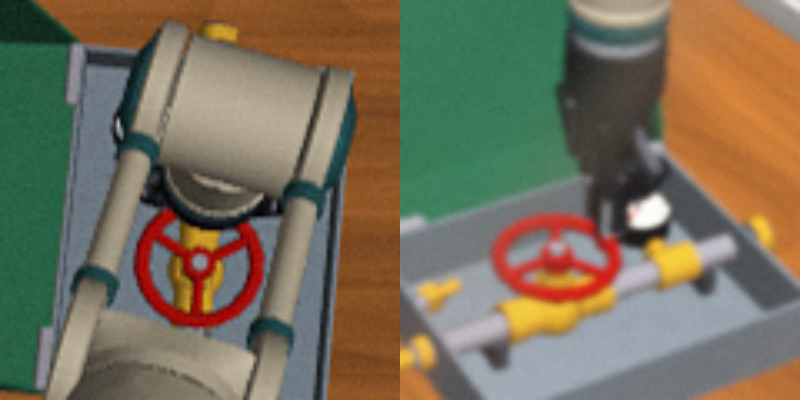

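Width is 20 mm on the 21 mm handle and the crops show it gripped. The wheel now reads about one turn plus 0.11 rad. I'll turn it clockwise by quarters.

Emit:
carry_out --moves '[0,-0.055,-0.704,0,0,0,-0.165,-0.687,0,0,0,-0.27,-0.652,0,0,0,-0.369,-0.602,0,0,0,-0.459,-0.537,0,0,0,-0.537,-0.459,0,0,0,-0.602,-0.369,0,0,0,-0.652,-0.27,0,0,0,-0.687,-0.165,0,0,0,-0.704,-0.055,0,0]'

```text
clock: 13.45
position: [0.5039, -0.1326, 0.119]
ee_rot: [0.002, 0.056, 0.998, 0.003]
contact_force: [3.3, 13.3, 7.7]
width: 0.0198
```

Emit:
carry_out --moves '[0,-0.704,0.055,0,0,0,-0.687,0.165,0,0,0,-0.652,0.27,0,0,0,-0.602,0.369,0,0,0,-0.537,0.459,0,0,0,-0.459,0.537,0,0,0,-0.369,0.602,0,0,0,-0.27,0.652,0,0,0,-0.165,0.687,0,0,0,-0.055,0.704,0,0]'

```text
clock: 14.45
position: [0.4596, -0.0918, 0.119]
ee_rot: [0.002, 0.055, 0.998, -0.002]
contact_force: [1.5, -2.2, 7.8]
width: 0.02
```

Emit:
carry_out --moves '[0,0.055,0.704,0,0,0,0.165,0.687,0,0,0,0.27,0.652,0,0,0,0.369,0.602,0,0,0,0.459,0.537,0,0,0,0.537,0.459,0,0,0,0.602,0.369,0,0,0,0.652,0.27,0,0,0,0.687,0.165,0,0,0,0.704,0.055,0,0]'

```text
clock: 15.45
position: [0.5009, -0.0426, 0.119]
ee_rot: [-0.002, 0.056, 0.998, 0.002]
contact_force: [-3.7, 10.6, 15.3]
width: 0.0194
```

Emit:
carry_out --moves '[0,0.704,-0.055,0,0,0,0.687,-0.165,0,0,0,0.652,-0.27,0,0,0,0.602,-0.369,0,0,0,0.537,-0.459,0,0,0,0.459,-0.537,0,0,0,0.369,-0.602,0,0,0,0.27,-0.652,0,0,0,0,0,0,0,0,0,0,0,0]'

```text
clock: 16.45
position: [0.5481, -0.077, 0.1191]
ee_rot: [0.003, 0.056, 0.998, -0.0]
contact_force: [4.7, 0.5, 6.1]
width: 0.0199
```

Emit:
carry_out --moves '[0,0.1,-0.4,0,0,0,0.05,-0.4,0,0,0,0,-0.3,0,0,0,0,-0.2,0,0,0,0,-0.2,0,0,0,0,-0.1,0,0,0,0,0,0,0,0,0,0,0,0,0,0,0,0,0,0,0,0,0,0]'

```text
clock: 17.45
position: [0.5491, -0.092, 0.1191]
ee_rot: [0.002, 0.056, 0.998, 0.0]
contact_force: [3.0, 3.7, 7.2]
width: 0.0194
```

Emit:
carry_out --moves '[0,0,-0.2,0,0,0,0,0,0,0,0,0,0,0,0,0,0,0,0,0,0,0,0,0,0,0,0,0,0,0,0,0,0,0,0,0,0,0,0,0,0,0,0,0,0,0,0,0,0,0]'

```text
clock: 18.45
position: [0.5491, -0.0921, 0.1191]
ee_rot: [0.002, 0.056, 0.998, 0.002]
contact_force: [4.2, 9.3, 6.7]
width: 0.0199
```

Emit:
carry_out --moves '[0,0,-0.2,0,0,0,0,0,0,0,0,0,0,0,0,0,0,0,0,0,0,0,0,0,0,0,0,0,0,0,0,0,0,0,0,0,0,0,0,0,0,0,0,0,0,0,0,0,0,0]'

```text
clock: 19.45
position: [0.5491, -0.0923, 0.1191]
ee_rot: [0.002, 0.056, 0.998, 0.004]
contact_force: [4.5, 13.7, 8.2]
width: 0.0197
```

Position held at y = -0.092 while the force rose 4 to 14 N, and the predicted seat was y = -0.0926, so the valve is on its seat. Next I'll work out the anticlockwise circle.

```bash
python3 - <<'E'
import numpy as np
a=np.radians(-6+9*np.arange(41)); d=np.c_[np.diff(4.5*np.cos(a)),np.diff(4.5*np.sin(a))].round(2)
for k in range(4): print(d[10*k:10*k+10].tolist())
print(d.sum(0))
E
```

```text
[[0.02, 0.71], [-0.09, 0.7], [-0.2, 0.68], [-0.3, 0.64], [-0.4, 0.58], [-0.49, 0.51], [-0.56, 0.43], [-0.62, 0.34], [-0.67, 0.24], [-0.69, 0.13]]
[[-0.71, 0.02], [-0.7, -0.09], [-0.68, -0.2], [-0.64, -0.3], [-0.58, -0.4], [-0.51, -0.49], [-0.43, -0.56], [-0.34, -0.62], [-0.24, -0.67], [-0.13, -0.69]]
[[-0.02, -0.71], [0.09, -0.7], [0.2, -0.68], [0.3, -0.64], [0.4, -0.58], [0.49, -0.51], [0.56, -0.43], [0.62, -0.34], [0.67, -0.24], [0.69, -0.13]]
[[0.71, -0.02], [0.7, 0.09], [0.68, 0.2], [0.64, 0.3], [0.58, 0.4], [0.51, 0.49], [0.43, 0.56], [0.34, 0.62], [0.24, 0.67], [0.13, 0.69]]
[1.38777878e-15 1.11022302e-16]
```

Emit:
carry_out --moves '[0,0.02,1.11,0,0,0,-0.09,0.7,0,0,0,-0.2,0.68,0,0,0,-0.3,0.64,0,0,0,-0.4,0.58,0,0,0,-0.49,0.51,0,0,0,-0.56,0.43,0,0,0,-0.62,0.34,0,0,0,-0.67,0.24,0,0,0,-0.69,0.13,0,0]'

```text
clock: 20.45
position: [0.5092, -0.0425, 0.1191]
ee_rot: [0.003, 0.055, 0.998, 0.0]
contact_force: [3.7, 2.3, 7.9]
width: 0.0196
```

Emit:
carry_out --moves '[0,-0.71,0.02,0,0,0,-0.7,-0.09,0,0,0,-0.68,-0.2,0,0,0,-0.64,-0.3,0,0,0,-0.58,-0.4,0,0,0,-0.51,-0.49,0,0,0,-0.43,-0.56,0,0,0,-0.34,-0.62,0,0,0,-0.24,-0.67,0,0,0,-0.13,-0.69,0,0]'

```text
clock: 21.45
position: [0.4595, -0.0832, 0.1191]
ee_rot: [0.003, 0.056, 0.998, 0.0]
contact_force: [4.1, 3.2, 7.0]
width: 0.02
```

Emit:
carry_out --moves '[0,-0.02,-0.71,0,0,0,0.09,-0.7,0,0,0,0.2,-0.68,0,0,0,0.3,-0.64,0,0,0,0.4,-0.58,0,0,0,0.49,-0.51,0,0,0,0.56,-0.43,0,0,0,0.62,-0.34,0,0,0,0.67,-0.24,0,0,0,0.69,-0.13,0,0]'

```text
clock: 22.45
position: [0.4971, -0.1317, 0.119]
ee_rot: [-0.0, 0.055, 0.998, 0.001]
contact_force: [-2.2, 3.4, 12.8]
width: 0.0203
```

Emit:
carry_out --moves '[0,0.71,-0.02,0,0,0,0.7,0.09,0,0,0,0.68,0.2,0,0,0,0.64,0.3,0,0,0,0.58,0.4,0,0,0,0.51,0.49,0,0,0,0.43,0.56,0,0,0,0.34,0.62,0,0,0,0.24,0.67,0,0,0,0.13,0.69,0,0]'

```text
clock: 23.45
position: [0.5489, -0.0943, 0.1191]
ee_rot: [0.002, 0.055, 0.998, -0.002]
contact_force: [1.8, -3.7, 6.6]
width: 0.02
```

One turn is done, with the handle still held. Now the second.

Emit:
carry_out --moves '[0,0.02,0.71,0,0,0,-0.09,0.7,0,0,0,-0.2,0.68,0,0,0,-0.3,0.64,0,0,0,-0.4,0.58,0,0,0,-0.49,0.51,0,0,0,-0.56,0.43,0,0,0,-0.62,0.34,0,0,0,-0.67,0.24,0,0,0,-0.69,0.13,0,0]'

```text
clock: 24.45
position: [0.5092, -0.0425, 0.1191]
ee_rot: [0.003, 0.055, 0.998, 0.0]
contact_force: [3.6, 2.6, 7.2]
width: 0.0199
```

Emit:
carry_out --moves '[0,-0.71,0.02,0,0,0,-0.7,-0.09,0,0,0,-0.68,-0.2,0,0,0,-0.64,-0.3,0,0,0,-0.58,-0.4,0,0,0,-0.51,-0.49,0,0,0,-0.43,-0.56,0,0,0,-0.34,-0.62,0,0,0,-0.24,-0.67,0,0,0,-0.13,-0.69,0,0]'

```text
clock: 25.45
position: [0.4595, -0.0832, 0.1191]
ee_rot: [0.003, 0.056, 0.998, -0.0]
contact_force: [3.6, 3.2, 7.8]
width: 0.02
```

Emit:
carry_out --moves '[0,-0.02,-0.71,0,0,0,0.09,-0.7,0,0,0,0.2,-0.68,0,0,0,0.3,-0.64,0,0,0,0.4,-0.58,0,0,0,0.49,-0.51,0,0,0,0.56,-0.43,0,0,0,0.62,-0.34,0,0,0,0.67,-0.24,0,0,0,0.69,-0.13,0,0]'

```text
clock: 26.45
position: [0.4971, -0.1317, 0.119]
ee_rot: [-0.001, 0.055, 0.998, 0.001]
contact_force: [-2.9, 3.3, 12.9]
width: 0.0198
```

Emit:
carry_out --moves '[0,0.71,-0.02,0,0,0,0.7,0.09,0,0,0,0.68,0.2,0,0,0,0.64,0.3,0,0,0,0.58,0.4,0,0,0,0.51,0.49,0,0,0,0.43,0.56,0,0,0,0.34,0.62,0,0,0,0.24,0.67,0,0,0,0.13,0.69,0,0]'

```text
clock: 27.45
position: [0.5488, -0.0942, 0.1191]
ee_rot: [0.002, 0.055, 0.998, -0.002]
contact_force: [1.6, -3.5, 5.4]
width: 0.0198
```

Emit:
carry_out --moves '[0,0,0.2,0,0,0,0,0,0,0,0,0,0,0,0,0,0,0,0,0,0,0,0,0,0,0,0,0,0,0,0,0,0,0,0,0,0,0,0,0,0,0,0,0,0,0,0,0,0,0]'

```text
clock: 28.45
position: [0.5492, -0.0916, 0.1191]
ee_rot: [0.003, 0.055, 0.998, -0.001]
contact_force: [2.8, -0.8, 6.1]
width: 0.0199
```

```bash
python3 - <<'E'
from h import *
a=[manip.get_image(n)[:,:,::-1] for n in("top","side")]
s=manip.get_state(); print(s["position"],s["contact_force"],s["width"],s["qd"].round(4))
cv2.imwrite("pics/f.png",np.hstack([cv2.resize(x,(400,300)) for x in a]+[])) if 0 else cv2.imwrite("pics/f.png",np.hstack([a[0][100:340,230:560],a[1][140:380,210:560]]))
E
```

```text
[ 0.54916183 -0.09154963  0.11911985] [ 3.7436961  -0.87311256  5.29606865] 0.020121611057984032 [-0.      0.001   0.0001 -0.0002 -0.0014  0.0018]
```

View pics/f.png

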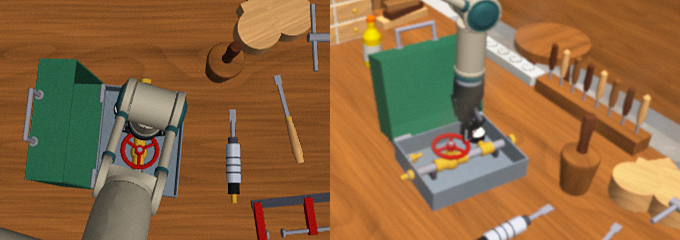

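The picture shows the hood still back on its stop, the handle held on the wheel's +x side, and the bystanders in view in place. The TCP is at y = -0.0916, against -0.0922 on the seat, so two turns to within about 0.02 rad.

```bash
python3 -c "
from rig import manip
print(manip.sign_off())"
```

```text
the job is handed in; nothing more can be done
None
```

The job is done and handed in at about 28.5 s of the 72 s allowed; the hand-in gave no verdict.

- **Hood:** I lifted it by its bar onto the stop and let go. The bar showed within about 2 pixels of where it should be at 1.85 rad. The last picture shows the hood still open and the arm clear of it.
- **Seat:** I turned the wheel clockwise until the handle stopped at y = -0.092 m while the push rose to about 14 N. The seat was expected at y = -0.0926 m.
- **Two turns back:** I backed the wheel off two full turns anticlockwise with the handle held throughout. The gripper ended at y = -0.0916 m against -0.0922 m on the seat, about 0.01–0.02 rad off; the limit is 0.25 rad.
- **Grip:** the finger opening is 20 mm on the 21 mm handle, with the squeeze set to 50 N, about 1 mm from the height of the handle's middle. The arm was still.
- **Other items:** nothing in the last picture looked moved. I did not measure the bystanders. The cup was outside the crop, the clamp and gouge were only partly visible, and the nipple in the tray was hidden behind the arm.

No check failed.

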